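Unstack the desk supplies into their trays

TASK

Tidy the desk: each thing goes in the middle of the tray of its own colour, standing flat on the tray's floor and let go. First put the tall glue bottle in the green tray at the back, then take the stack down from the top: the pin tin into the yellow tray, the note cube into the lilac one, and last the clip box into the red one. Keep all four upright, do not knock or push the bunny or the pen cup, and see that all four are still in their places at the end.

Things in the scene. Friction and masses are not known exactly. Their poses are not given: they have to be found in the camera images.
- glue_bottle: white glue bottle with a wide green band and green cap, upright on the desk by itself on one side of the trays: straight round body 40 mm across up to 124 mm high, then a shoulder, cap 22 mm across from 134 mm, 156 mm high in all, about 150 g. Origin: centre of its underside; z up.
- pin_tin: round yellow tin, 40 mm across, 36 mm high, about 70 g; top of the stack. Origin: centre of its underside; z up.
- note_cube: lilac block of notes (solid), 52 x 52 mm, 40 mm high, about 90 g; middle of the stack. Origin: centre of its underside; x and y along its sides, z up.
- clip_box: closed red plastic box with a thin white line around it, 64 x 64 mm, 42 mm high, about 140 g; bottom of the stack, which stands on the desk on the other side of the trays from the bottle, 118 mm high in all; nothing is fastened. Origin: centre of its underside; x and y along its sides, z up.
- green_tray: green square tray fixed to the desk, by itself behind the row of the three others, farther from the robot: 96 x 96 mm outside, 90 x 90 mm inside, floor 3 mm above the desk, thin rim reaching 8 mm above the desk. Origin: centre of its underside, at desk height; z up, x and y along its sides.
- yellow_tray: yellow square tray fixed to the desk, one of the row of three nearest the robot: 96 x 96 mm outside, 90 x 90 mm inside, floor 3 mm above the desk, thin rim reaching 8 mm above the desk. Origin: centre of its underside, at desk height; z up, x and y along its sides.
- lilac_tray: lilac square tray fixed to the desk, one of the row of three nearest the robot: 96 x 96 mm outside, 90 x 90 mm inside, floor 3 mm above the desk, thin rim reaching 8 mm above the desk. Origin: centre of its underside, at desk height; z up, x and y along its sides.
- red_tray: red square tray fixed to the desk, one of the row of three nearest the robot: 96 x 96 mm outside, 90 x 90 mm inside, floor 3 mm above the desk, thin rim reaching 8 mm above the desk. Origin: centre of its underside, at desk height; z up, x and y along its sides.
- bunny: bystander: white china bunny, 62 mm across, 97 mm high to the ear tips, loose, standing beyond the things at one side of the green tray. Origin: centre of its underside; z up.
- pen_cup: bystander: pale blue cup of pens, 80 mm across, 95 mm high, 145 mm with its pens, loose, at the far left of the things. Origin: centre of its underside; z up.
Things that resemble listed ones, but are neither listed nor needed, are in the scene too. What is meant by the clip_box is not orange, and is the smaller of those in its own colour.

How it is judged:
On the way, in this order (a step that is already met when the one before it is completed fails the run):
1. the tall glue bottle stands released in the green tray (horizontal distance between glue_bottle and green_tray below 0.015 m and z of glue_bottle in the frame of green_tray between -0.003 and 0.007 m and angle between glue_bottle's own z axis and vertical below 0.12 rad and linear speed of glue_bottle below 0.03 m/s and contact force between glue_bottle and the fingers below 0.2 N), for 0.2 s.
2. the yellow pin tin stands released in the yellow tray (horizontal distance between pin_tin and yellow_tray below 0.015 m and z of pin_tin in the frame of yellow_tray between -0.003 and 0.007 m and angle between pin_tin's own z axis and vertical below 0.12 rad and linear speed of pin_tin below 0.03 m/s and contact force between pin_tin and the fingers below 0.2 N), for 0.2 s.
3. the lilac note cube stands released in the lilac tray (horizontal distance between note_cube and lilac_tray below 0.015 m and z of note_cube in the frame of lilac_tray between -0.003 and 0.007 m and angle between note_cube's own z axis and vertical below 0.12 rad and linear speed of note_cube below 0.03 m/s and contact force between note_cube and the fingers below 0.2 N), for 0.2 s.
4. the red clip box stands released in the red tray (horizontal distance between clip_box and red_tray below 0.015 m and z of clip_box in the frame of red_tray between -0.003 and 0.007 m and angle between clip_box's own z axis and vertical below 0.12 rad and linear speed of clip_box below 0.03 m/s and contact force between clip_box and the fingers below 0.2 N), for 0.2 s.
At the end, for the whole second after the job is handed in: Each of the four things stands in the tray of its own colour: within 15 mm of the tray's middle, resting on its floor (underside less than 7 mm above the desk), within 7 degrees of upright, released and at rest (all of step 1 and all of step 2 and all of step 3 and all of step 4); the robot touches nothing.
It fails at once if one of the four things is tipped over (more than 35 degrees) (angle between any of glue_bottle, pin_tin, note_cube, clip_box's own z axis and vertical above 0.6 rad).
It fails at once if the bunny is pushed (more than 20 mm) or knocked over (distance of bunny from where it was at the start of the episode above 0.02 m or angle between bunny's own z axis and vertical above 0.4 rad).
It fails at once if the pen cup is pushed (more than 20 mm) or knocked over (distance of pen_cup from where it was at the start of the episode above 0.02 m or angle between pen_cup's own z axis and vertical above 0.4 rad).
It also fails if it takes over 118 s, if anything falls off the work surface, if the arm or the gripper's body presses on something with over 40 N, if the wrist force passes 120 N, or if a joint passes its speed limit or range.

ROBOT

A 7-joint arm with a two-finger parallel gripper is mounted at the origin on the work surface. World frame = base frame: x ahead of the robot, y to its left, z up, the work surface at z = 0. Lengths are in m, angles in rad, forces in N, time in s.
With the tool pointing down it reaches from about 0.4 to 0.875 m from the base axis. Payload 6.5 kg.
Tool frame: the origin (TCP) lies at the very end of the fingers, on their centre line; the grasp point (between the pads) lies manip.pinch_z behind it (manip.pinch_z is the distance from the TCP to the grasp point, in m); z points along the fingers, y is the line along which they close (so a half turn about z gives the same grasp; the last joint's range is limited). The gripper opens to 85 mm and grips with 20 to 120 N. Pads are 22 mm wide; open, the fingers measure 114 mm over their backs; the gripper's body (76 mm by 85 mm) begins 54 mm behind the grasp point. The pads swing forward as they close: fully open they stand 13 mm farther back than shut.
Start: joints at [1.113, 0.536, -0.004, 1.538, 0.003, 1.067, -0.071], TCP at [0.248, -0.601, 0.231] pointing down, gripper open.
Joint ranges: [-2.7, 2.7], [-0.37, 2.16], [-1.27, 1.26], [0.24, 2.4], [-1.31, 4.45], [0.19, 1.91], [-2.76, 2.76]. Speed limits (rad/s): [2.39, 2.39, 3.14, 3.14, 3.14, 3.14, 3.14].

INTERFACE

Orientations are given as a unit quaternion [w, x, y, z].
In Python, from bench import manip gives the robot as it stands.
- The arm moves only by the tool step_arm, never from a script. Its argument "commands" is a list that holds one entry, the list of rows, each a list of 7 numbers: the shift along the world's x, y, z as a fraction of full scale, then the turn, a rotation vector about the world's x, y, z as a fraction of full scale, then the closure, from 0 (fully open) to 1 (shut). In form: [[[tx, ty, tz, ax, ay, az, gripper], ...]]. A call has 1 to 5 rows; each row shifts and turns the commanded pose from where the row before left it; what a row does not reach is not made up. Full scale, the value 1, is 0.04 m for a shift and 0.1 rad for a turn. A row lasts 1/10 s, in which the tool goes at most 50 mm and 8.59 degrees, less where a joint would pass 70% of its speed; a pose out of reach is approached as far as the arm can. A call with a number of a shift or a turn outside -1 to 1 is refused whole. A call with a gripper value outside its range is refused whole. The fingers move at their own pace and stop on an object; "force" is the grip in N (left out, the last holds). Time passes only in rows, so rows that do not move let the fingers close. It gives the time, the measured TCP pose, the force, the opening and the grip force at its end, in the units of the state.
- manip.get_obs(): the state, without advancing time (a new reading comes with each control period).
- manip.capture(name): name is "scene" or "top" or "wrist"; returns the picture (400x640x3 uint8, red, green, blue); there is no depth.
- manip.calibration(name): a dict with "K" (3x3 intrinsics, pixels), "rvec" (rotation vector, rad) and "tvec" (3), from world to camera coordinates, as OpenCV has them; the wrist camera has in their place "hand_eye" (4x4, takes a point from camera to tool coordinates, whose origin is the TCP and whose axes are the flange's). Camera axes: x right, y down, z forward; pixel columns grow to the right and rows downward; lengths in m; the calibration is good to about 2 mm. A picture is of the moment at which its call begins: read the wrist's pose just before it. calibration takes no time and is no camera call.
- manip.sign_off(): hands the job in; it is judged then, once.
Trained networks look in the newest picture that a camera, given by its name, has taken for a name from the list of things; names that differ only in an ending like _2 or _b are one class to them, and where a whole thing is asked for, a point or a joint stands for the part that bears it (a point fixed in the world has none). Each returns a list of dicts, best first, with "score" (0 to 1); they miss things now and then, are a little off and sometimes report something else, mostly with a low value. They report only what shows in the picture. A call takes as long as a camera call. They do not tell look-alikes from the thing itself.
- manip.search_frame(camera, thing): "bbox" ([left, top, right, bottom] in pixels, round what is visible of it).
- manip.trace(camera, thing): "region" (400x640 bool, what is visible of it) and "bbox" ([left, top, right, bottom] in pixels, round what is visible of it).
- manip.mark_of(camera, thing): "centre" ([row, column] in pixels: a listed point, or the origin of a listed thing).
The state is a dict: "t": time; "joint_pos": joint angles; "dq": joint speeds; "joint_torque": joint torques, N m; "ee_pos": TCP position; "orientation": TCP orientation; "contact_force": force on the tool from outside, world axes, zero at the start; "moment": the same for the moment, N m; "gripper_width": opening from 0.0 (shut) to 1.0 (fully open); "finger_force": force on a finger pad.
Only numpy, scipy, OpenCV 4.12 (cv2) and the standard library are available. Lean on these libraries where they do the work, as an engineer would, in place of code of your own. Each camera call takes 0.05 s, during which the arm holds its last target. There are 200 camera calls.

## Working session

There is one attempt and no reset: what is moved stays moved. The work goes in short steps, Python scripts to look and compute and a tool call to move; the robot and the scene stay as the last step left them, time stands still between calls to the robot, and variables do not carry over. Pictures are saved under pics/ and viewed, at most 14 in all, crops included, and the job is handed in when it is done.

Besides the shell and the picture viewer there is one more tool, called as name([rows], argument=value, ...), one row to a line, values as JSON. step_arm: Moves the arm, as the interface text tells. Shift numbers are shares of 0.04 m and turn numbers shares of 0.1 rad, none past 1 either way. Its arguments: {"type":"object","properties":{"commands":{"type":"array","items":{"type":"array","items":{"type":"array","items":{"type":"number","minimum":-1,"maximum":1}}}},"force":{"type":"number"}},"required":["commands"]}

```bash
ls; mkdir -p pics; python3 - <<'E'
from bench import manip
import cv2,numpy as np
o=manip.get_obs();print({k:np.round(v,3) for k,v in o.items()},manip.pinch_z)
for n in("scene","top"):
    im=manip.capture(n);cv2.imwrite(f"pics/{n}0.png",im[...,::-1])
    c=manip.calibration(n);print(n,c)
print(manip.calibration("wrist"))
E
```

```text
pics
{'t': np.float64(0.0), 'joint_pos': array([ 1.113,  0.537, -0.004,  1.539,  0.003,  1.067, -0.071]), 'dq': array([ 0.001,  0.002, -0.001,  0.   , -0.   , -0.001, -0.   ]), 'joint_torque': array([ 1.0000e-03, -5.8342e+01,  1.0490e+00, -2.5911e+01,  1.2000e-02,
        9.0000e-03, -0.0000e+00]), 'ee_pos': array([ 0.248, -0.6  ,  0.23 ]), 'orientation': array([-0.001,  0.981,  0.195, -0.   ]), 'contact_force': array([ 1.011, -0.2  ,  0.326]), 'moment': array([ 0.03 ,  0.006, -0.005]), 'finger_force': np.float64(0.0), 'gripper_width': np.float64(0.999)} 0.0187
scene {'K': array([[512.68544755,   0.        , 317.61616539],
       [  0.        , 512.68544755, 196.60582334],
       [  0.        ,   0.        ,   1.        ]]), 'rvec': array([ 1.13435272,  2.20351637, -1.09981293]), 'tvec': array([ 0.23697028, -0.21116886,  1.83100235])}
top {'K': array([[514.15118306,   0.        , 321.66429037],
       [  0.        , 514.15118306, 193.75477969],
       [  0.        ,   0.        ,   1.        ]]), 'rvec': array([ 2.2386133 , -1.95017011,  0.2171134 ]), 'tvec': array([0.00356307, 0.51512765, 1.21992396])}
{'K': array([[276.40668323,   0.        , 316.25146658],
       [  0.        , 276.40668323, 198.5995272 ],
       [  0.        ,   0.        ,   1.        ]]), 'hand_eye': array([[-4.99248577e-04, -9.54239912e-01, -2.99041705e-01,
         7.63754974e-02],
       [ 9.99999775e-01, -3.42338544e-04, -5.77094632e-04,
        -4.53450126e-04],
       [ 4.48313229e-04, -2.99041926e-01,  9.54239868e-01,
        -1.42848228e-01],
       [ 0.00000000e+00,  0.00000000e+00,  0.00000000e+00,
         1.00000000e+00]])}
```

View pics/scene0.png

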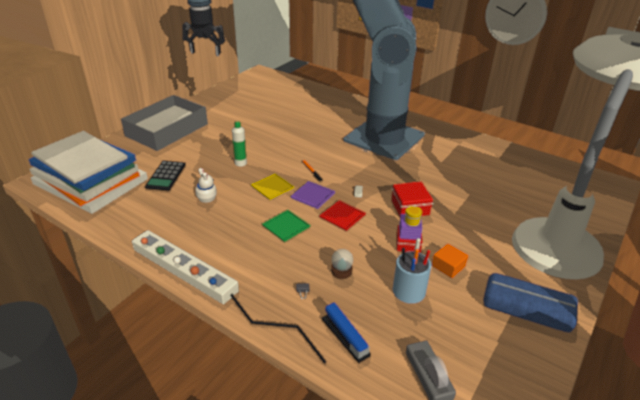

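View pics/top0.png

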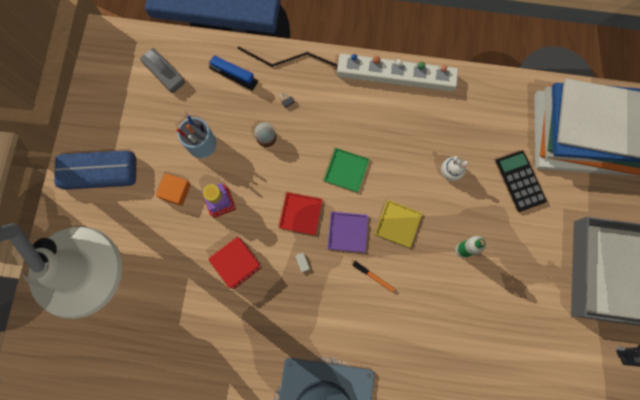

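The top view (image up = +x, left = +y) shows the bottle at (471,246), the trays in the middle, and the stack at (215,200) with the pen cup just beyond it at (195,138). The bunny is at (453,168), and the big red box at (234,262) is a look-alike.

```bash
cat > h.py <<'E'
from bench import manip
import cv2,numpy as np
from scipy.optimize import minimize
from scipy.spatial.transform import Rotation as R
def cam(n):
    c=manip.calibration(n)
    if n!="wrist": return c["K"],c["rvec"],c["tvec"]
    o=manip.get_obs();w,x,y,z=o["orientation"];T=np.eye(4)
    T[:3,:3]=R.from_quat([x,y,z,w]).as_matrix();T[:3,3]=o["ee_pos"]
    M=np.linalg.inv(T@c["hand_eye"]);return c["K"],R.from_matrix(M[:3,:3]).as_rotvec(),M[:3,3]
def proj(c,P): return cv2.projectPoints(np.float64(P),c[1],c[2],c[0],None)[0][:,0]
def ray(c,uv,z):
    Rm=cv2.Rodrigues(c[1])[0];C=-Rm.T@c[2];d=Rm.T@np.linalg.inv(c[0])@np.array([uv[0],uv[1],1.]);return C+d*(z-C[2])/d[2]
def box(s,z0,z1):
    h=s/2;return np.array([[a*h,b*h,z] for a in(-1,1) for b in(-1,1) for z in(z0,z1)])
def cyl(r,z0,z1):
    t=np.linspace(0,2*np.pi,32,endpoint=False);return np.vstack([np.c_[r*np.cos(t),r*np.sin(t),0*t+z] for z in(z0,z1)])
S=8
def mask(c,P):
    m=np.zeros((400,640),np.uint8);h=cv2.convexHull(proj(c,P).astype(np.float32))
    cv2.fillConvexPoly(m,np.int32(np.round(h*16)),255,cv2.LINE_AA,4);return m/255.
def fit(obs,P,x0,yaw=True):
    """obs: list of (cam,region); returns x,y,yaw,iou"""
    def f(p):
        a=p[2] if yaw else 0;Q=P@R.from_euler('z',a).as_matrix().T+[p[0],p[1],0];s=0
        for c,r in obs:
            m=mask(c,Q);s+=np.minimum(m,r).sum()/np.maximum(m,r).sum()
        return -s/len(obs)
    b=None
    for a0 in ((0,.4,.8,1.2) if yaw else (0,)):
        r=minimize(f,[x0[0],x0[1],a0],method='Nelder-Mead',options=dict(initial_simplex=np.array([[x0[0],x0[1],a0]]*4)+np.vstack([np.zeros(3),np.diag([.02,.02,.3])]),xatol=1e-4,fatol=1e-4))
        if b is None or r.fun<b.fun:b=r
    return np.r_[b.x,-b.fun]
E
python3 - <<'E'
from h import *
shapes=dict(glue_bottle=np.vstack([cyl(.02,0,.124),cyl(.011,.13,.156)]),pin_tin=cyl(.02,.082,.118),note_cube=box(.052,.042,.082),clip_box=box(.064,0,.042),bunny=cyl(.031,0,.07),pen_cup=cyl(.04,0,.095))
for t in("green","yellow","lilac","red"):shapes[t+"_tray"]=box(.096,0,.008)
C={n:cam(n) for n in("top","scene")}
for n in C: manip.capture(n)
for k,P in shapes.items():
    obs=[]
    for n in C:
        L=manip.trace(n,k)
        for d in L[:3]:print("   ",k,n,round(d["score"],2),d["bbox"],d["region"].sum())
        if L: obs.append((C[n],L[0]["region"].astype(float)))
    zc=P[:,2].max()
    L=[o for o in obs if o[0] is C["top"]]
    if not L: continue
    v,u=np.argwhere(L[0][1]).mean(0);x0=ray(C["top"],(u,v),zc*.6)
    print(k,"top fit",np.round(fit(L,P,x0,"_" in k and k not in("pin_tin","glue_bottle","pen_cup")),4))
    if len(obs)>1:print(k,"both",np.round(fit(obs,P,x0,k not in("pin_tin","glue_bottle","pen_cup","bunny")),4))
E
```

```text
glue_bottle top 0.64 [450.8, 235.6, 483.9, 256.7] 504
    glue_bottle scene 0.68 [232.2, 123.2, 246.3, 166.0] 461
glue_bottle top fit [ 0.4285 -0.2986  0.1694  0.9162]
glue_bottle both [ 0.4286 -0.2987  0.0997  0.8238]
    pin_tin top 0.51 [203.7, 181.1, 217.5, 204.7] 273
    pin_tin scene 0.83 [402.9, 207.3, 421.3, 225.8] 286
pin_tin top fit [0.465  0.3327 0.1461 0.8343]
pin_tin both [0.4647 0.3317 0.0856 0.8388]
    note_cube top 0.54 [207.5, 180.4, 231.0, 207.6] 273
    note_cube scene 0.54 [398.3, 214.0, 421.8, 240.2] 276
note_cube top fit [0.4616 0.3294 0.6135 0.4395]
note_cube both [0.4637 0.3293 1.9931 0.4561]
    clip_box top 0.81 [210.3, 235.0, 260.1, 288.5] 1560
    clip_box top 0.79 [153.9, 173.9, 190.0, 203.7] 806
    clip_box top 0.6 [212.2, 185.8, 236.3, 218.5] 216
    clip_box scene 0.72 [397.9, 233.1, 424.5, 254.7] 260
    clip_box scene 0.65 [431.6, 243.0, 468.0, 277.1] 844
    clip_box scene 0.6 [390.8, 184.0, 432.7, 216.0] 1073
clip_box top fit [0.3144 0.2677 0.4479 0.5562]
clip_box both [0.3144 0.2677 0.4479 0.2781]
    bunny top 0.76 [442.0, 154.8, 468.5, 179.5] 
[... 688 characters left out ...]
ellow_tray scene 0.61 [392.4, 241.7, 431.4, 303.0] 1667
yellow_tray top fit [ 0.4727 -0.1279  1.3501  0.9287]
yellow_tray both [ 0.4721 -0.1291 -0.2468  0.9007]
    lilac_tray top 0.6 [323.1, 210.9, 372.9, 249.9] 1429
    lilac_tray scene 0.64 [292.8, 182.1, 335.0, 208.7] 637
lilac_tray top fit [ 0.4347 -0.0024  1.6055  0.9308]
lilac_tray both [ 0.4336 -0.0021  1.6191  0.8799]
    red_tray top 0.96 [276.8, 191.4, 323.8, 234.6] 1363
    red_tray top 0.38 [173.9, 115.5, 214.4, 157.7] 1168
    red_tray scene 0.62 [320.6, 200.5, 370.2, 229.3] 828
    red_tray scene 0.29 [292.2, 182.1, 337.3, 205.2] 648
red_tray top fit [ 0.4642  0.1239 -0.0764  0.9041]
red_tray both [0.4631 0.1231 1.5214 0.9187]
```

step_arm([
  [[0.56,0.94,0,0,0,0,0],[0.56,0.94,0,0,0,0,0],[0.56,0.94,0,0,0,0,0],[0.56,0.94,0,0,0,0,0],[0.56,0.94,0,0,0,0,0]],
], force=30)

```text
t: 1.7
ee_pos: [0.3609, -0.4112, 0.2315]
orientation: [0.0, 0.981, 0.195, 0.0]
contact_force: [0.2, -0.5, 0.0]
gripper_width: 1.002
finger_force: 0.0
```

step_arm([
  [[0.56,0.94,0,0,0,0,0],[0.56,0.94,0,0,0,0,0],[0.56,0.94,0,0,0,0,0],[0,0,0,0,0,0,0],[0,0,0,0,0,0,0]],
])

```text
t: 2.2
ee_pos: [0.428, -0.2992, 0.2315]
orientation: [0.0, 0.981, 0.196, 0.0]
contact_force: [0.9, -0.7, 0.9]
gripper_width: 1.002
finger_force: 0.0
```

```bash
python3 - <<'E'
from h import *
c=cam("wrist");im=manip.capture("wrist");cv2.imwrite("pics/w1.png",im[...,::-1])
o=manip.get_obs();print(o["ee_pos"],o["orientation"],o["joint_pos"])
P=np.vstack([cyl(.02,0,.124),cyl(.011,.13,.156)])
for d in manip.trace("wrist","glue_bottle")[:2]:
    print(d["score"],d["bbox"],np.round(fit([(c,d["region"].astype(float))],P,(.4285,-.2986),False),4))
E
```

```text
[ 0.42713361 -0.300489    0.23139965] [ 2.91717740e-04  9.80869419e-01  1.94666561e-01 -1.65387891e-04] [ 0.62827695  0.32360306 -0.12451394  1.86964608  0.04933921  0.95112818
 -0.69746192]
0.55 [294.4, 157.2, 339.9, 216.5] [ 0.4288 -0.2982  0.1052  0.8652]
```

View pics/w1.png

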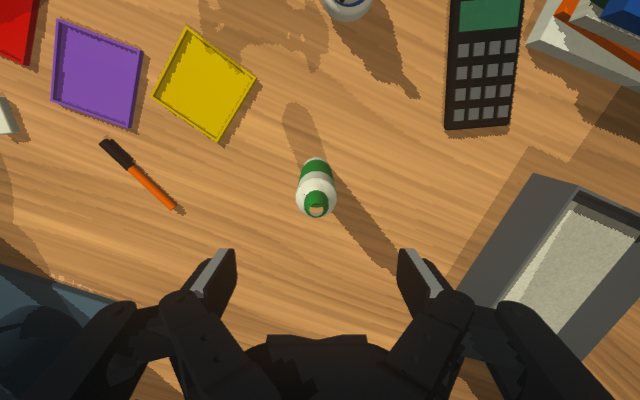

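The wrist view shows the bottle at (316,187), centred between the fingers, and its fit agrees with the top view. Descending.

step_arm([
  [[0.03,0.045,-0.85,0,0,0,0],[0,0,-0.85,0,0,0,0],[0,0,-0.85,0,0,0,0],[0,0,-0.85,0,0,0,0],[0,0,0,0,0,0,0]],
])

```text
t: 2.8
ee_pos: [0.4247, -0.2979, 0.0916]
orientation: [-0.002, 0.981, 0.193, -0.003]
contact_force: [-0.8, -0.1, 0.7]
gripper_width: 1.002
finger_force: 0.0
```

step_arm([
  [[0,0,0,0,0,0,0.6],[0,0,0,0,0,0,0.8],[0,0,0,0,0,0,1],[0,0,0,0,0,0,1],[0,0,0,0,0,0,1]],
])

```text
t: 3.3
ee_pos: [0.4297, -0.2989, 0.0971]
orientation: [0.001, 0.981, 0.195, 0.001]
contact_force: [-0.1, 0.8, 5.6]
gripper_width: 0.454
finger_force: 29.7
```

step_arm([
  [[0,0,0,0,0,0,1],[0,0,0,0,0,0,1],[0,0,0.5,0,0,0,1],[0,0,0.7,0,0,0,1],[0,0,0,0,0,0,1]],
])

```text
t: 3.8
ee_pos: [0.431, -0.2996, 0.1471]
orientation: [0.002, 0.981, 0.195, 0.003]
contact_force: [0.3, -1.3, -1.3]
gripper_width: 0.457
finger_force: 31.3
```

step_arm([
  [[0.3,0.5,0,0,0,0,1],[0.5,0.9,0,0,0,0,1],[0.5,0.95,0,0,0,0,1],[0.5,0.95,0,0,0,0,1],[0.5,0.95,0,0,0,0,1]],
])

```text
t: 4.3
ee_pos: [0.521, -0.1266, 0.1432]
orientation: [0.0, 0.981, 0.195, 0.0]
contact_force: [-0.6, -0.5, -1.7]
gripper_width: 0.454
finger_force: 31.3
```

step_arm([
  [[0.5,0.95,0,0,0,0,1],[0.5,0.95,0,0,0,0,1],[0.5,0.95,0,0,0,0,1],[0.36,0.88,0,0,0,0,1],[0,0,0,0,0,0,1]],
])

```text
t: 4.8
ee_pos: [0.5965, 0.0292, 0.1433]
orientation: [-0.002, 0.98, 0.199, 0.001]
contact_force: [1.2, -0.2, -1.0]
gripper_width: 0.458
finger_force: 31.3
```

step_arm([
  [[0,0,0,0,0,0,1],[0,0,0,0,0,0,1]],
])

```text
t: 5.0
ee_pos: [0.5944, 0.0194, 0.1429]
orientation: [0.001, 0.981, 0.194, -0.001]
contact_force: [-0.0, 0.1, -1.4]
gripper_width: 0.454
finger_force: 31.3
```

```bash
python3 - <<'E'
from h import *
c=cam("wrist");im=manip.capture("wrist");cv2.imwrite("pics/w2.png",im[...,::-1])
o=manip.get_obs();print(o["ee_pos"],o["orientation"],o["joint_pos"])
P=np.vstack([cyl(.02,0,.124),cyl(.011,.13,.156)])+[0,0,.05]
for k,Q in(("glue_bottle",P),("green_tray",box(.096,0,.008))):
  for n in("wrist","top"):
    if n=="top" and k[1]=="l":manip.capture(n)
    for d in manip.trace(n,k)[:1]:
      print(k,n,d["score"],d["bbox"],np.round(fit([(cam(n),d["region"].astype(float))],Q,(.595,.021),k[1]=="r"),4))
E
```

```text
[0.59442973 0.01910449 0.14302963] [ 5.03017183e-04  9.81083967e-01  1.93581381e-01 -4.95526307e-04] [ 0.01425181  0.55610406 -0.16629731  1.7517118   0.11858956  0.84441133
 -1.38757551]
glue_bottle wrist 0.78 [276.9, 183.1, 358.8, 334.3] [ 0.6046  0.0238 -0.4822  0.7697]
glue_bottle top 0.51 [338.4, 162.8, 346.6, 173.7] [0.5476 0.0397 0.4171 0.1089]
green_tray wrist 0.56 [255.9, 124.6, 377.6, 223.8] [ 0.5953  0.0215 -0.197   0.6842]
green_tray top 0.78 [322.6, 155.5, 351.0, 189.2] [ 0.5929  0.0346 -0.1679  0.3393]
```

View pics/w2.png

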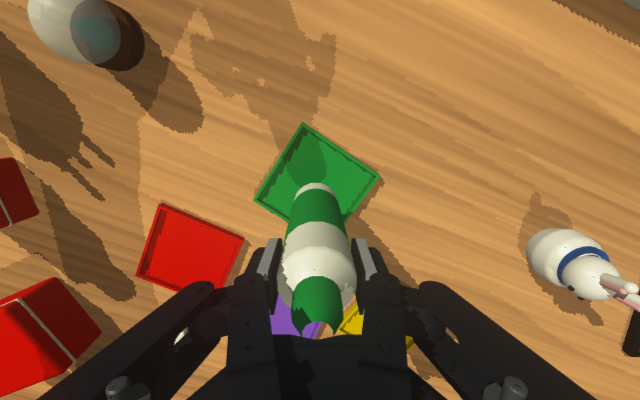

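The bottle hangs upright between the fingers, with its lower edge at about (316,183) over the green tray centred near (318,172).

```bash
python3 - <<'E'
from h import *
c=cam("wrist");e=manip.get_obs()["ee_pos"]
u=np.array([.924,.382])
for zb in(.045,.05):
  for dx in(0,.005,.01):
    p=e[:2]+dx*u;h=proj(c,cyl(.02,zb,zb+.124)+[p[0],p[1],0]);print(zb,dx,p.round(4),h.min(0),h[:32].min(0))
E
```

```text
0.045 0 [0.5949 0.0202] [276.33485857 178.07262396] [295.03712824 178.07262396]
0.045 0.005 [0.5995 0.0222] [275.86698303 172.57721264] [294.90054545 172.57721264]
0.045 0.01 [0.6041 0.0241] [275.38848258 167.01444629] [294.76232882 167.01444629]
0.05 0 [0.5949 0.0202] [274.86628307 179.37495831] [294.62794472 179.37495831]
0.05 0.005 [0.5995 0.0222] [274.36392668 173.77873234] [294.4862412  173.77873234]
0.05 0.01 [0.6041 0.0241] [273.84973359 168.11254792] [294.3428096  168.11254792]
```

step_arm([
  [[0.06,0.04,-0.3,0,0,0,1],[0,0,-0.3,0,0,0,1],[0,0,-0.3,0,0,0,1],[0,0,-0.2,0,0,0,1],[0,0,0,0,0,0,1]],
])

```text
t: 5.8
ee_pos: [0.5981, 0.0236, 0.0994]
orientation: [-0.0, 0.981, 0.195, 0.001]
contact_force: [-1.3, 0.7, 6.2]
gripper_width: 0.45
finger_force: 32.9
```

step_arm([
  [[0,0,0,0,0,0,1],[0,0,0,0,0,0,1]],
])

```text
t: 6.0
ee_pos: [0.5978, 0.0235, 0.0993]
orientation: [-0.0, 0.981, 0.195, 0.0]
contact_force: [-0.6, 2.4, 3.4]
gripper_width: 0.453
finger_force: 32.6
```

step_arm([
  [[0,0,0,0,0,0,0.4],[0,0,0,0,0,0,0.2],[0,0,0,0,0,0,0],[0,0,0,0,0,0,0],[0,0,0.3,0,0,0,0]],
])

```text
t: 6.5
ee_pos: [0.596, 0.0224, 0.1102]
orientation: [-0.0, 0.981, 0.195, -0.002]
contact_force: [0.4, -0.8, 0.4]
gripper_width: 1.0
finger_force: 0.0
```

step_arm([
  [[0,0,0.8,0,0,0,0],[0,0,1,0,0,0,0],[0,0,1,0,0,0,0],[0,0,1,0,0,0,0],[0,0,0,0,0,0,0]],
])

```text
t: 7.0
ee_pos: [0.601, 0.023, 0.2705]
orientation: [0.001, 0.981, 0.195, 0.006]
contact_force: [1.5, -0.4, 0.1]
gripper_width: 0.999
finger_force: 0.0
```

```bash
python3 - <<'E'
from h import *
c=cam("wrist");im=manip.capture("wrist");cv2.imwrite("pics/w3.png",im[...,::-1])
o=manip.get_obs();print(o["ee_pos"],o["joint_pos"])
P=np.vstack([cyl(.02,0,.124),cyl(.011,.13,.156)])+[0,0,.003]
for k,Q in(("glue_bottle",P),("green_tray",box(.096,0,.008)),("red_tray",box(.096,0,.008))):
    for d in manip.trace("wrist",k)[:1]:
      print(k,d["score"],d["bbox"],np.round(fit([(c,d["region"].astype(float))],Q,(.463,.123) if k[0]=="r" else (.595,.021),k[1]!="l"),4))
E
```

```text
[0.59935889 0.02283972 0.2673076 ] [ 0.02233767  0.41869619 -0.18211516  1.63729325  0.08389114  1.08621862
 -1.36214383]
glue_bottle 0.84 [296.1, 159.3, 334.9, 212.1] [ 0.5952  0.0232 -0.0044  0.8971]
green_tray 0.85 [276.7, 128.0, 358.4, 213.5] [ 0.5948  0.0212 -0.2042  0.647 ]
```

View pics/w3.png

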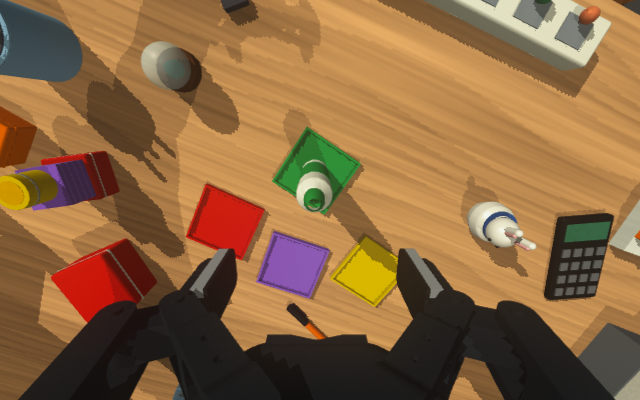

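The bottle stands upright and released in the green tray at (314,187). The stack shows at left, (25,190), and I'm moving over it now.

step_arm([
  [[-0.4,0.95,0,0,0,0,0],[-0.4,0.95,0,0,0,0,0],[-0.4,0.95,0,0,0,0,0],[-0.4,0.95,0,0,0,0,0],[-0.4,0.95,0,0,0,0,0]],
])

```text
t: 7.7
ee_pos: [0.5157, 0.2136, 0.2618]
orientation: [0.0, 0.981, 0.195, -0.001]
contact_force: [0.3, 0.6, -0.0]
gripper_width: 1.001
finger_force: 0.0
```

step_arm([
  [[-0.4,0.95,0,0,0,0,0],[-0.4,0.95,0,0,0,0,0],[-0.4,0.95,0,0,0,0,0],[-0.12,0.13,0,0,0,0,0],[0,0,0,0,0,0,0]],
])

```text
t: 8.2
ee_pos: [0.4627, 0.3329, 0.262]
orientation: [0.0, 0.981, 0.197, -0.001]
contact_force: [-0.2, -1.8, -0.4]
gripper_width: 1.001
finger_force: 0.0
```

step_arm([
  [[0,0,0,0,0,0,0],[0,0,0,0,0,0,0]],
])

```text
t: 8.4
ee_pos: [0.4656, 0.3298, 0.2628]
orientation: [0.001, 0.981, 0.193, -0.0]
contact_force: [-0.1, -0.0, 0.1]
gripper_width: 0.999
finger_force: 0.0
```

```bash
python3 - <<'E'
from h import *
c=cam("wrist");im=manip.capture("wrist");cv2.imwrite("pics/w4.png",im[...,::-1])
o=manip.get_obs();print(o["ee_pos"],o["joint_pos"])
x0=(.4645,.332)
hsv=cv2.cvtColor(im,cv2.COLOR_RGB2HSV)
for k,Q in(("pin_tin",cyl(.02,.082,.118)),("note_cube",box(.052,.042,.082)),("clip_box",box(.064,0,.042)),("pen_cup",cyl(.04,0,.095)),("red_tray",box(.096,0,.008))):
    for d in manip.trace("wrist",k)[:3]:
      print(k,d["score"],d["bbox"],np.round(fit([(c,d["region"].astype(float))],Q,(.612,.41) if k=="pen_cup" else (.463,.123) if k[0]=="r" else x0,k[0] in "ncr"),4))
E
```

```text
[0.46559116 0.3300249  0.26293712] [-0.46024928  0.38747546 -0.30602005  1.70561775  0.13096266  1.06934427
 -1.99000093]
pin_tin 0.93 [294.6, 160.4, 329.2, 205.5] [0.4647 0.333  0.1074 0.9181]
clip_box 0.96 [291.9, 140.9, 339.2, 197.6] [0.4635 0.3312 0.5245 0.2153]
clip_box 0.64 [399.4, 179.5, 481.1, 254.4] [0.4645 0.332  0.     0.    ]
clip_box 0.61 [279.9, 232.3, 360.0, 318.9] [0.4645 0.332  0.     0.    ]
pen_cup 0.91 [259.9, 0.0, 340.5, 73.4] [0.6148 0.4114 0.0567 0.9746]
red_tray 0.64 [398.1, 176.8, 480.5, 255.2] [ 0.4633  0.1235 -0.0721  0.9539]
red_tray 0.19 [456.6, 224.3, 541.4, 293.8] [ 0.4328 -0.0023  1.6093  0.966 ]
```

View pics/w4.png

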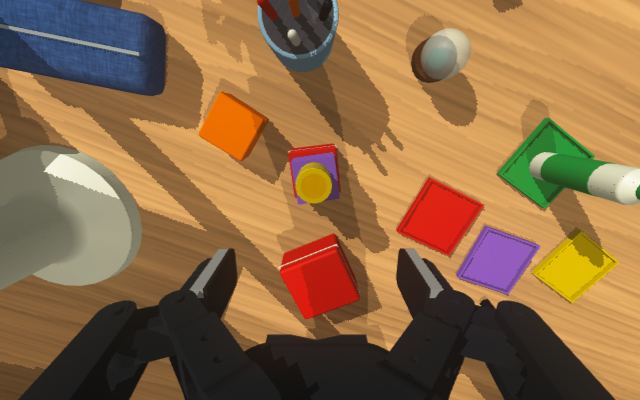

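Tin is at (313,184), between the fingers; the pen cup at (298,30), orange box (232,125) and big red box (320,278) are clear of them. Top and wrist fits agree on the tin at (.4647,.333). Descending.

step_arm([
  [[-0.02,0.07,-0.9,0,0,0,0],[0,0,-0.9,0,0,0,0],[0,0,-0.9,0,0,0,0],[0,0,-0.8,0,0,0,0],[0,0,-0.8,0,0,0,0]],
])

```text
t: 9.2
ee_pos: [0.4639, 0.3345, 0.0901]
orientation: [-0.0, 0.981, 0.195, 0.0]
contact_force: [-0.5, -0.2, 0.2]
gripper_width: 0.998
finger_force: 0.0
```

step_arm([
  [[0,0,0,0,0,0,0],[0,0,0,0,0,0,0.3],[0,0,0,0,0,0,0.45]],
])

```text
t: 9.5
ee_pos: [0.465, 0.3356, 0.0932]
orientation: [-0.001, 0.981, 0.195, 0.001]
contact_force: [-0.4, 0.7, 0.7]
gripper_width: 0.696
finger_force: 0.0
```

step_arm([
  [[0,-0.04,0,0,0,0,0.5],[0,0,0,0,0,0,0.6],[0,0,0,0,0,0,1],[0,0,0,0,0,0,1],[0,0,0,0,0,0,1]],
])

```text
t: 10.0
ee_pos: [0.465, 0.3333, 0.0931]
orientation: [-0.0, 0.981, 0.194, 0.001]
contact_force: [-0.7, -2.0, 8.2]
gripper_width: 0.458
finger_force: 29.6
```

step_arm([
  [[0,0,0.2,0,0,0,1],[0,0,0.5,0,0,0,1],[0,0,0.5,0,0,0,1],[0,0,0.3,0,0,0,1],[0,0,0,0,0,0,1]],
])

```text
t: 10.5
ee_pos: [0.4648, 0.3339, 0.1534]
orientation: [-0.001, 0.981, 0.195, 0.002]
contact_force: [0.3, 0.8, -0.7]
gripper_width: 0.454
finger_force: 30.4
```

```bash
python3 - <<'E'
from h import *
print(manip.get_obs()["ee_pos"])
im=manip.capture("wrist");cv2.imwrite("pics/w5.png",im[...,::-1])
E
```

```text
[0.46484657 0.33390675 0.1533657 ]
```

View pics/w5.png

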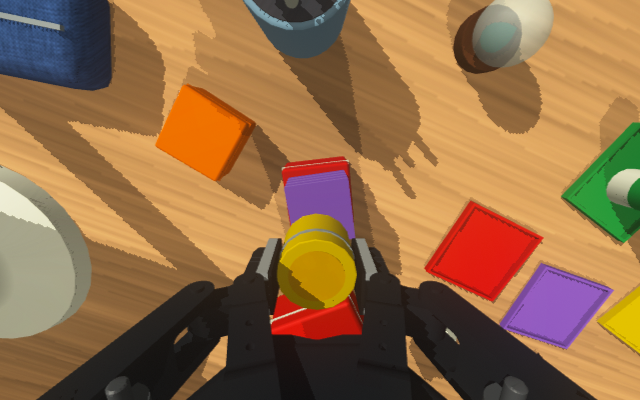

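Tin is held level at (316,262); cube and clip box stayed in place at (318,190). Carrying to the yellow tray.

step_arm([
  [[0.015,-0.5,0,0,0,0,1],[0.015,-0.96,0,0,0,0,1],[0.015,-0.96,0,0,0,0,1],[0.015,-0.96,0,0,0,0,1],[0.015,-0.96,0,0,0,0,1]],
])

```text
t: 11.05
ee_pos: [0.4659, 0.1577, 0.1503]
orientation: [0.0, 0.981, 0.195, -0.001]
contact_force: [1.1, -0.5, -0.6]
gripper_width: 0.455
finger_force: 30.4
```

step_arm([
  [[0.015,-0.96,0,0,0,0,1],[0.015,-0.96,0,0,0,0,1],[0.015,-0.96,0,0,0,0,1],[0.015,-0.96,0,0,0,0,1],[0.015,-0.96,0,0,0,0,1]],
])

```text
t: 11.55
ee_pos: [0.4689, -0.0341, 0.1504]
orientation: [-0.0, 0.981, 0.195, -0.001]
contact_force: [-0.1, -0.2, -0.6]
gripper_width: 0.458
finger_force: 30.4
```

step_arm([
  [[0.015,-0.96,0,0,0,0,1],[0.015,-0.96,0,0,0,0,1],[0,-0.46,0,0,0,0,1],[0,0,0,0,0,0,1],[0,0,0,0,0,0,1]],
])

```text
t: 12.05
ee_pos: [0.4704, -0.1272, 0.1505]
orientation: [-0.001, 0.981, 0.194, -0.001]
contact_force: [0.4, 1.1, -0.2]
gripper_width: 0.455
finger_force: 30.5
```

```bash
python3 - <<'E'
from h import *
o=manip.get_obs();c=cam("wrist");im=manip.capture("wrist");e=o["ee_pos"];print(e,o["joint_pos"][6],o["contact_force"])
for k,Q,f in(("pin_tin",cyl(.02,e[2]-.011,e[2]+.025),0),("yellow_tray",box(.096,0,.008),1)):
    for d in manip.trace("wrist",k)[:1]:
      print(k,d["score"],d["bbox"],np.round(fit([(c,d["region"].astype(float))],Q,(.472,-.1285),f),4))
m=mask(c,cyl(.02,e[2]-.011,e[2]+.025)+[e[0],e[1],0]);print(np.argwhere(m>.5).min(0))
E
```

```text
[ 0.47037646 -0.12721901  0.15054266] -1.1047549861229855 [ 0.38542744  1.11749565 -0.23448113]
pin_tin 0.67 [277.7, 212.6, 353.4, 308.6] [ 0.47   -0.1269  0.0915  0.9442]
yellow_tray 0.84 [258.7, 121.5, 381.1, 222.7] [ 0.4711 -0.1281 -0.234   0.8666]
[212 276]
```

step_arm([
  [[0.035,-0.03,-0.8,0,0,0,1],[0,0,-0.8,0,0,0,1],[0,0,-0.8,0,0,0,1],[0,0,-0.5,0,0,0,1],[0,0,-0.3,0,0,0,1]],
])

```text
t: 12.7
ee_pos: [0.4716, -0.1274, 0.0217]
orientation: [-0.001, 0.981, 0.196, -0.001]
contact_force: [-0.0, -0.2, -0.6]
gripper_width: 0.453
finger_force: 30.5
```

step_arm([
  [[0,0,-0.15,0,0,0,1],[0,0,-0.08,0,0,0,1],[0,0,0,0,0,0,1]],
])

```text
t: 13.0
ee_pos: [0.473, -0.1288, 0.0146]
orientation: [0.0, 0.981, 0.195, 0.0]
contact_force: [0.4, -0.5, -1.0]
gripper_width: 0.459
finger_force: 30.5
```

step_arm([
  [[0,0,-0.05,0,0,0,1],[0,0,0,0,0,0,1]],
])

```text
t: 13.2
ee_pos: [0.4734, -0.1292, 0.0138]
orientation: [0.001, 0.981, 0.194, 0.001]
contact_force: [-3.4, 1.3, 11.4]
gripper_width: 0.456
finger_force: 31.8
```

step_arm([
  [[0,0,0,0,0,0,0.4],[0,0,0,0,0,0,0.2],[0,0,0,0,0,0,0],[0,0,0.1,0,0,0,0],[0,0,0.5,0,0,0,0]],
])

```text
t: 13.7
ee_pos: [0.4709, -0.1286, 0.0351]
orientation: [-0.001, 0.981, 0.195, -0.002]
contact_force: [-0.2, 0.9, 0.1]
gripper_width: 1.001
finger_force: 0.0
```

step_arm([
  [[0,0,1,0,0,0,0],[0,0,1,0,0,0,0],[0,0,1,0,0,0,0],[0,0,1,0,0,0,0],[0,0,0.5,0,0,0,0]],
])

```text
t: 14.2
ee_pos: [0.4738, -0.1292, 0.2198]
orientation: [0.001, 0.981, 0.195, 0.002]
contact_force: [-0.5, 0.1, -0.1]
gripper_width: 1.0
finger_force: 0.0
```

```bash
python3 - <<'E'
from h import *
o=manip.get_obs();c=cam("wrist");im=manip.capture("wrist");e=o["ee_pos"];print(e)
for k,Q,f in(("pin_tin",cyl(.02,.003,.039),0),("yellow_tray",box(.096,0,.008),1)):
    for d in manip.trace("wrist",k)[:1]:
      print(k,d["score"],d["bbox"],np.round(fit([(c,d["region"].astype(float))],Q,(.472,-.1285),f),4))
E
```

```text
[ 0.4737679  -0.12919071  0.21979206]
pin_tin 0.73 [302.3, 159.7, 330.5, 194.9] [ 0.473  -0.1287  0.0369  0.9186]
yellow_tray 0.95 [266.2, 126.4, 363.0, 221.7] [ 0.4711 -0.1277  1.3374  0.7674]
```

Tin is within 2 mm of the yellow tray's middle. Back to the stack.

step_arm([
  [[-0.02,0.96,0.3,0,0,0,0],[-0.02,0.96,0.3,0,0,0,0],[-0.02,0.96,0.3,0,0,0,0],[-0.02,0.96,0,0,0,0,0],[-0.02,0.96,0,0,0,0,0]],
])

```text
t: 14.85
ee_pos: [0.4674, 0.0644, 0.251]
orientation: [-0.0, 0.981, 0.195, -0.001]
contact_force: [1.1, -0.2, 0.3]
gripper_width: 1.004
finger_force: 0.0
```

step_arm([
  [[-0.02,0.96,0,0,0,0,0],[-0.02,0.96,0,0,0,0,0],[-0.02,0.96,0,0,0,0,0],[-0.02,0.96,0,0,0,0,0],[-0.02,0.96,0,0,0,0,0]],
])

```text
t: 15.35
ee_pos: [0.4633, 0.256, 0.2503]
orientation: [0.0, 0.981, 0.195, -0.002]
contact_force: [1.9, 0.7, 0.4]
gripper_width: 0.999
finger_force: 0.0
```

step_arm([
  [[-0.02,0.96,0,0,0,0,0],[-0.02,0.96,0,0,0,0,0],[0,0,0,0,0,0,0],[0,0,0,0,0,0,0],[0,0,0,0,0,0,0]],
])

```text
t: 15.85
ee_pos: [0.4627, 0.3301, 0.2508]
orientation: [0.001, 0.981, 0.194, -0.001]
contact_force: [-0.3, -0.8, 0.3]
gripper_width: 1.002
finger_force: 0.0
```

```bash
python3 - <<'E'
from h import *
o=manip.get_obs();c=cam("wrist");im=manip.capture("wrist");cv2.imwrite("pics/w6.png",im[...,::-1]);e=o["ee_pos"];print(e,o["joint_pos"][6])
x0=(.4645,.332)
hsv=cv2.cvtColor(im,cv2.COLOR_RGB2HSV)
pc=proj(c,[[.4645,.332,.06]])[0].astype(int);print(pc)
near=np.zeros((400,640));cv2.circle(near,tuple(int(v) for v in pc),45,1,-1)
h,s,v=hsv[...,0],hsv[...,1],hsv[...,2]
P=((h>125)&(h<165)&(s>60)&(near>0)).astype(float)
Rd=(((h>=170)|(h<=4))&(s>150)&(near>0)).astype(float)
print(P.sum(),Rd.sum())
print("cube",np.round(fit([(c,P)],box(.052,.042,.082),x0),4))
for k,Q in(("note_cube",box(.052,.042,.082)),("clip_box",box(.064,0,.042))):
    for d in manip.trace("wrist",k)[:1]: print(k,d["score"],d["bbox"],np.round(fit([(c,d["region"].astype(float))],Q,x0),4))
cv2.imwrite("pics/w6.png",cv2.resize(im[80:280,220:420,::-1],(600,600),interpolation=2))
# orange
for q in((.52,.42),):print(ray(c,(232,125),.02))
E
```

```text
[0.46270695 0.33014364 0.25081833] -2.0458088535745302
[315 174]
2180.0 531.0
cube [0.4622 0.33   0.5431 0.944 ]
note_cube 0.62 [289.6, 151.7, 341.0, 204.0] [0.4628 0.33   0.5385 0.9495]
clip_box 0.81 [278.8, 233.6, 360.4, 325.8] [0.4645 0.332  0.     0.    ]
[0.47582965 0.4549481  0.02      ]
```

View pics/w6.png

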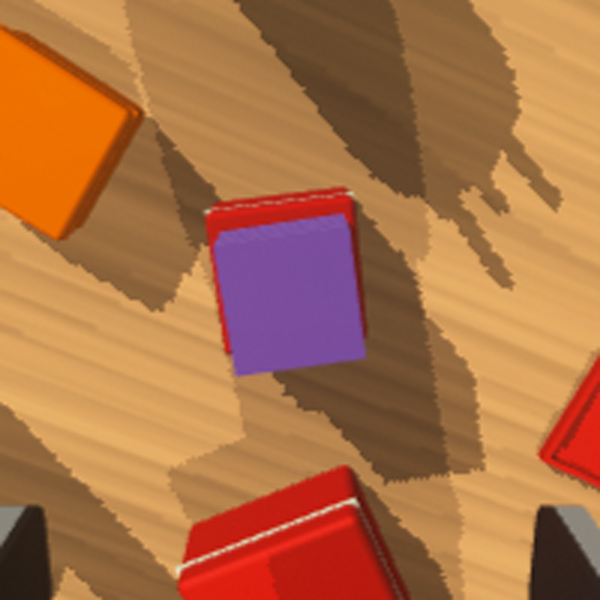

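Cube (crop (290,300)) sits squarely on the clip box, yaw 0.54 against tool yaw 0.39; I'll turn +0.15 while descending.

step_arm([
  [[0,0,-0.5,0,0,0.75,0],[0,0,-0.9,0,0,0.75,0],[0,0,-0.9,0,0,0,0],[0,0,-0.9,0,0,0,0],[0,0,-0.9,0,0,0,0]],
])

```text
t: 16.5
ee_pos: [0.4633, 0.3309, 0.087]
orientation: [0.0, 0.964, 0.267, 0.0]
contact_force: [0.1, 0.2, -0.7]
gripper_width: 0.998
finger_force: 0.0
```

step_arm([
  [[0,0,-0.6,0,0,0,0],[0,0,-0.28,0,0,0,0],[0,0,0,0,0,0,0],[0,0,0,0,0,0,0.2]],
])

```text
t: 16.9
ee_pos: [0.4636, 0.3322, 0.054]
orientation: [-0.0, 0.964, 0.267, 0.001]
contact_force: [0.1, 0.6, 0.5]
gripper_width: 0.858
finger_force: 0.0
```

step_arm([
  [[0,-0.02,0,0,0,0,0.35],[0,0,0,0,0,0,0.45],[0,0,0,0,0,0,0.7],[0,0,0,0,0,0,1],[0,0,0,0,0,0,1]],
])

```text
t: 17.4
ee_pos: [0.464, 0.3315, 0.0545]
orientation: [-0.0, 0.964, 0.267, 0.001]
contact_force: [-0.1, -1.5, 7.4]
gripper_width: 0.603
finger_force: 32.7
```

step_arm([
  [[0,0,0.1,0,0,0,1],[0,0,0.4,0,0,0,1],[0,0,0.5,0,0,0,1],[0,0,0.5,0,0,0,1],[0,0,0,0,0,0,1]],
])

```text
t: 17.9
ee_pos: [0.4645, 0.3326, 0.1165]
orientation: [-0.001, 0.964, 0.268, 0.003]
contact_force: [-0.6, 0.1, -0.7]
gripper_width: 0.602
finger_force: 31.7
```

```bash
python3 - <<'E'
from h import *
print(manip.get_obs()["ee_pos"])
im=manip.capture("wrist");cv2.imwrite("pics/w7.png",im[...,::-1])
E
```

```text
[0.46447112 0.33262042 0.11648993]
```

View pics/w7.png

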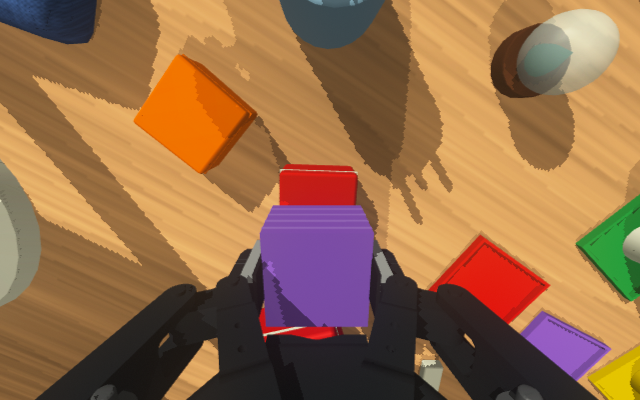

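Cube is held square at (315,265), and the clip box remains at (318,185). Carrying to the lilac tray.

step_arm([
  [[-0.08,-0.5,0,0,0,0,1],[-0.08,-0.93,0,0,0,0,1],[-0.08,-0.93,0,0,0,0,1],[-0.08,-0.93,0,0,0,0,1],[-0.08,-0.93,0,0,0,0,1]],
])

```text
t: 18.45
ee_pos: [0.4459, 0.1606, 0.1124]
orientation: [0.0, 0.963, 0.268, -0.001]
contact_force: [1.0, -0.1, -0.8]
gripper_width: 0.602
finger_force: 31.7
```

step_arm([
  [[-0.08,-0.93,0,0,0,0,1],[-0.08,-0.93,0,0,0,0,1],[-0.08,-0.93,0,0,0,0,1],[-0.08,-0.93,0,0,0,0,1],[-0.03,-0.4,0,0,0,0,1]],
])

```text
t: 18.95
ee_pos: [0.4313, -0.0063, 0.1123]
orientation: [0.0, 0.964, 0.266, -0.001]
contact_force: [1.0, 0.2, -0.3]
gripper_width: 0.603
finger_force: 31.7
```

step_arm([
  [[0,0,0,0,0,0,1],[0,0,0,0,0,0,1],[0,0,0,0,0,0,1]],
])

```text
t: 19.25
ee_pos: [0.4329, -0.0011, 0.1128]
orientation: [-0.0, 0.963, 0.269, 0.0]
contact_force: [-0.0, -0.7, -0.3]
gripper_width: 0.602
finger_force: 31.7
```

```bash
python3 - <<'E'
from h import *
o=manip.get_obs();c=cam("wrist");im=manip.capture("wrist");e=o["ee_pos"];print(e,o["joint_pos"][6],o["contact_force"])
for k,Q in(("note_cube",box(.052,e[2]-.0125,e[2]+.0275)),("lilac_tray",box(.096,0,.008))):
    for d in manip.trace("wrist",k)[:2]:
      print(k,d["score"],d["bbox"],np.round(fit([(c,d["region"].astype(float))],Q,(.434,-.002)),4))
E
```

```text
[ 0.43287874 -0.00111707  0.11282528] -1.3774384168041485 [-0.03737706 -0.68417668 -0.2715059 ]
note_cube 0.62 [261.7, 206.7, 371.3, 324.3] [ 0.4309 -0.0018  0.5433  0.9807]
lilac_tray 0.83 [251.4, 126.6, 387.3, 223.8] [ 0.4326 -0.0025  1.6111  0.6164]
```

step_arm([
  [[0.05,0,-0.6,0,0,0,1],[0,0,-0.7,0,0,0,1],[0,0,-0.6,0,0,0,1],[0,0,-0.35,0,0,0,1],[0,0,-0.15,0,0,0,1]],
])

```text
t: 19.9
ee_pos: [0.434, -0.0018, 0.0157]
orientation: [-0.0, 0.963, 0.268, -0.001]
contact_force: [0.2, -0.0, -0.8]
gripper_width: 0.604
finger_force: 31.7
```

step_arm([
  [[0,0,-0.06,0,0,0,1],[0,0,0,0,0,0,1],[0,0,0,0,0,0,1]],
])

```text
t: 20.2
ee_pos: [0.434, -0.0018, 0.0153]
orientation: [0.0, 0.963, 0.268, -0.001]
contact_force: [-4.7, 1.3, 10.9]
gripper_width: 0.6
finger_force: 33.2
```

Contact with the tray floor; releasing and rising.

step_arm([
  [[0,0,0,0,0,0,0.25],[0,0,0,0,0,0,0.1],[0,0,0,0,0,0,0],[0,0,0.1,0,0,0,0],[0,0,0.5,0,0,0,0]],
])

```text
t: 20.7
ee_pos: [0.4336, -0.0025, 0.0378]
orientation: [-0.0, 0.963, 0.268, -0.002]
contact_force: [-0.3, -0.1, -0.2]
gripper_width: 0.999
finger_force: 0.0
```

step_arm([
  [[0,0,1,0,0,0,0],[0,0,1,0,0,0,0],[0,0,1,0,0,0,0],[0,0,1,0,0,0,0],[0,0,0.2,0,0,0,0]],
])

```text
t: 21.2
ee_pos: [0.4373, -0.0024, 0.2107]
orientation: [0.001, 0.964, 0.268, 0.004]
contact_force: [1.0, 0.1, -0.2]
gripper_width: 0.998
finger_force: 0.0
```

```bash
python3 - <<'E'
from h import *
o=manip.get_obs();c=cam("wrist");im=manip.capture("wrist");e=o["ee_pos"];print(e)
for k,Q in(("note_cube",box(.052,.003,.043)),):
    for d in manip.trace("wrist",k)[:2]:
      print(k,d["score"],d["bbox"],np.round(fit([(c,d["region"].astype(float))],Q,(.434,-.002)),4))
E
```

```text
[ 0.43729988 -0.00236968  0.21071574]
note_cube 0.69 [291.3, 161.4, 335.6, 206.3] [ 0.4317 -0.0027  0.5594  0.9112]
```

step_arm([
  [[0.08,0.93,0,0,0,0,0],[0.08,0.93,0,0,0,0,0],[0.08,0.93,0,0,0,0,0],[0.08,0.93,0,0,0,0,0],[0.08,0.93,0,0,0,0,0]],
])

```text
t: 21.8
ee_pos: [0.4496, 0.1844, 0.2045]
orientation: [0.0, 0.964, 0.268, -0.002]
contact_force: [1.5, -0.8, -0.5]
gripper_width: 0.999
finger_force: 0.0
```

step_arm([
  [[0.08,0.93,0,0,0,0,0],[0.08,0.93,0,0,0,0,0],[0.08,0.93,0,0,0,0,0],[0.08,0.93,0,0,0,0,0],[0,0,0,0,0,0,0]],
])

```text
t: 22.3
ee_pos: [0.4611, 0.3378, 0.2046]
orientation: [-0.002, 0.963, 0.271, -0.001]
contact_force: [-0.8, -0.3, -0.1]
gripper_width: 1.0
finger_force: 0.0
```

step_arm([
  [[0,0,0,0,0,0,0],[0,0,0,0,0,0,0]],
])

```text
t: 22.5
ee_pos: [0.4632, 0.3305, 0.2049]
orientation: [0.001, 0.964, 0.267, -0.001]
contact_force: [0.7, -0.4, 0.2]
gripper_width: 0.997
finger_force: 0.0
```

```bash
python3 - <<'E'
from h import *
o=manip.get_obs();c=cam("wrist");im=manip.capture("wrist");e=o["ee_pos"];print(e,o["joint_pos"][6])
cv2.imwrite("pics/w8.png",im[...,::-1])
x0=(.4635,.331)
for d in manip.trace("wrist","clip_box"): print(d["score"],d["bbox"],np.round(fit([(c,d["region"].astype(float))],box(.064,0,.042),x0),4))
E
```

```text
[0.46320379 0.3305373  0.20493897] -1.9847060688694127
0.94 [288.1, 146.6, 344.8, 206.9] [0.4627 0.3317 0.499  0.927 ]
0.88 [182.8, 65.3, 270.1, 155.0] [0.4635 0.331  0.     0.    ]
0.71 [256.0, 251.0, 344.2, 341.4] [0.4635 0.331  0.     0.    ]
```

View pics/w8.png

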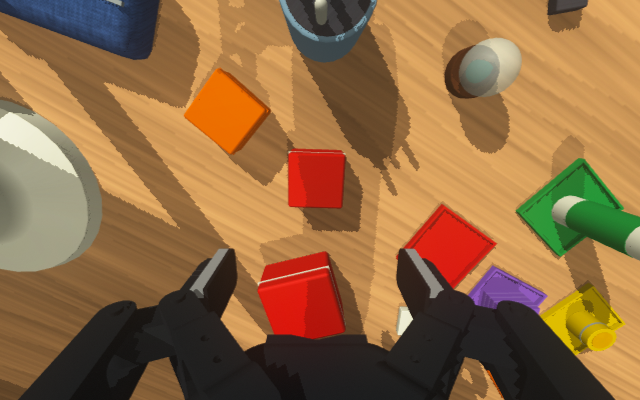

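Only the clip box remains at the stack spot, (316,178); tin and cube sit in their trays at lower right, and the cup at (328,25) is clear.

step_arm([
  [[0,0.03,-0.9,0,0,-0.2,0],[0,0,-0.9,0,0,0,0],[0,0,-0.9,0,0,0,0],[0,0,-0.9,0,0,0,0],[0,0,-0.5,0,0,0,0]],
])

```text
t: 23.1
ee_pos: [0.4627, 0.331, 0.0397]
orientation: [0.001, 0.966, 0.257, -0.002]
contact_force: [-0.1, -1.3, -0.3]
gripper_width: 1.003
finger_force: 0.0
```

step_arm([
  [[0,0,-0.4,0,0,0,0],[0,0,-0.25,0,0,0,0],[0,0,0,0,0,0,0],[0,0,0,0,0,0,0]],
])

```text
t: 23.5
ee_pos: [0.4642, 0.3338, 0.0173]
orientation: [-0.0, 0.966, 0.258, 0.001]
contact_force: [1.1, 0.5, 0.0]
gripper_width: 0.999
finger_force: 0.0
```

step_arm([
  [[0,0,0,0,0,0,0.15],[0,0,0,0,0,0,0.25],[0,0,0,0,0,0,0.5],[0,0,0,0,0,0,1],[0,0,0,0,0,0,1]],
])

```text
t: 24.0
ee_pos: [0.4645, 0.3335, 0.0177]
orientation: [0.0, 0.966, 0.258, 0.001]
contact_force: [0.7, -2.1, 5.1]
gripper_width: 0.744
finger_force: 33.0
```

step_arm([
  [[0,0,0.2,0,0,0,1],[0,0,0.4,0,0,0,1],[0,0,0.4,0,0,0,1],[0,-0.5,0,0,0,0,1],[0,-0.95,0,0,0,0,1]],
])

```text
t: 24.5
ee_pos: [0.4642, 0.2792, 0.059]
orientation: [-0.002, 0.966, 0.26, 0.002]
contact_force: [1.4, -0.5, -1.5]
gripper_width: 0.736
finger_force: 34.4
```

step_arm([
  [[0,-0.95,0,0,0,0,1],[0,-0.95,0,0,0,0,1],[0,-0.95,0,0,0,0,1],[0,-0.95,0,0,0,0,1],[0,0,0,0,0,0,1]],
])

```text
t: 25.0
ee_pos: [0.4638, 0.1167, 0.0572]
orientation: [0.002, 0.967, 0.254, -0.001]
contact_force: [-0.2, 0.3, -1.3]
gripper_width: 0.739
finger_force: 34.4
```

step_arm([
  [[0,0,0,0,0,0,1],[0,0,0,0,0,0,1]],
])

```text
t: 25.2
ee_pos: [0.4642, 0.1249, 0.0574]
orientation: [-0.0, 0.966, 0.259, 0.001]
contact_force: [-0.2, -0.1, -1.6]
gripper_width: 0.745
finger_force: 34.4
```

```bash
python3 - <<'E'
from h import *
o=manip.get_obs();c=cam("wrist");im=manip.capture("wrist");e=o["ee_pos"];print(e,o["contact_force"])
cv2.imwrite("pics/w9.png",im[...,::-1])
for k,Q in(("clip_box",box(.064,e[2]-.0165,e[2]+.0255)),("red_tray",box(.096,0,.008))):
    for d in manip.trace("wrist",k)[:2]:
      print(k,d["score"],d["bbox"],np.round(fit([(c,d["region"].astype(float))],Q,(.463,.123)),4))
E
```

```text
[0.46420741 0.12486267 0.05743318] [-0.15598503 -0.14384646 -1.59510011]
clip_box 0.89 [1.5, 226.1, 143.6, 400.0] [0.463 0.123 0.    0.   ]
clip_box 0.83 [251.3, 192.0, 381.9, 329.6] [0.4613 0.1236 0.5251 0.908 ]
red_tray 0.57 [233.2, 129.6, 406.4, 242.3] [ 0.4639  0.123  -0.0616  0.3632]
```

View pics/w9.png

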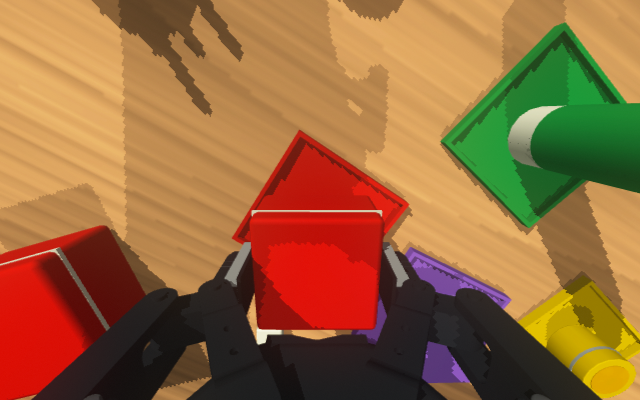

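The box is held level, but at 0.58 rad to the tray its corners would nearly touch the rim. Turning it square first.

step_arm([
  [[0,0,0.1,0,0,-0.7,1],[0,0,0,0,0,-1,1],[0,0,0,0,0,-1,1],[0,0,0,0,0,-1,1],[0,0,0,0,0,-1,1]],
])

```text
t: 25.85
ee_pos: [0.4635, 0.1245, 0.0605]
orientation: [-0.0, 1.0, 0.025, -0.0]
contact_force: [0.2, -0.3, -1.6]
gripper_width: 0.743
finger_force: 34.4
```

step_arm([
  [[0,0,0,0,0,-1,1],[0,0,0,0,0,0,1],[0,0,0,0,0,0,1],[0,0,0,0,0,0,1]],
])

```text
t: 26.25
ee_pos: [0.4635, 0.1238, 0.0605]
orientation: [-0.0, 1.0, -0.023, -0.0]
contact_force: [0.2, 0.5, -1.9]
gripper_width: 0.743
finger_force: 34.4
```

```bash
python3 - <<'E'
from h import *
o=manip.get_obs();c=cam("wrist");im=manip.capture("wrist");e=o["ee_pos"];print(e,o["contact_force"],2*np.arctan2(*o["orientation"][[2,1]]))
for k,Q in(("clip_box",box(.064,e[2]-.0165,e[2]+.0255)),("red_tray",box(.096,0,.008))):
    for d in manip.trace("wrist",k)[:3]:
      print(k,d["score"],d["bbox"],np.round(fit([(c,d["region"].astype(float))],Q,(.463,.123)),4))
E
```

```text
[0.46353091 0.12380762 0.06047255] [ 0.21015897  0.53517549 -1.92163446] -0.0456767156811389
clip_box 0.73 [252.1, 193.0, 383.4, 331.0] [0.4605 0.1241 1.5393 0.9197]
clip_box 0.68 [151.5, 343.1, 209.3, 400.0] [0.463 0.123 0.    0.   ]
red_tray 0.96 [250.5, 153.1, 386.2, 211.3] [ 0.4637  0.1229 -0.0523  0.3789]
```

step_arm([
  [[0.07,-0.02,-0.3,0,0,0,1],[0,0,-0.35,0,0,0,1],[0,0,-0.25,0,0,0,1],[0,0,-0.1,0,0,0,1],[0,0,0,0,0,0,1]],
])

```text
t: 26.9
ee_pos: [0.4652, 0.1222, 0.0206]
orientation: [0.001, 1.0, -0.024, -0.001]
contact_force: [-6.0, -2.1, 16.2]
gripper_width: 0.744
finger_force: 36.5
```

step_arm([
  [[0,0,-0.05,0,0,0,1],[0,0,0,0,0,0,1]],
])

```text
t: 27.1
ee_pos: [0.4653, 0.1222, 0.0202]
orientation: [0.001, 1.0, -0.024, -0.001]
contact_force: [-11.8, -4.1, 42.3]
gripper_width: 0.741
finger_force: 39.9
```

step_arm([
  [[0,0,0.05,0,0,0,0.25],[0,0,0,0,0,0,0.15],[0,0,0,0,0,0,0],[0,0,0.1,0,0,0,0],[0,0,0.5,0,0,0,0]],
])

```text
t: 27.6
ee_pos: [0.4649, 0.1223, 0.0432]
orientation: [0.001, 1.0, -0.024, -0.002]
contact_force: [-0.2, -0.6, -0.8]
gripper_width: 1.005
finger_force: 0.0
```

step_arm([
  [[0,0,1,0,0,0,0],[0,0,1,0,0,0,0],[0,0,1,0,0,0,0],[0,0,1,0,0,0,0],[0,0,1,0,0,0,0]],
])

```text
t: 28.1
ee_pos: [0.466, 0.1226, 0.2462]
orientation: [-0.0, 1.0, -0.024, -0.0]
contact_force: [1.0, 0.4, -0.4]
gripper_width: 1.002
finger_force: 0.0
```

step_arm([
  [[-0.5,0,0.5,0,0,0,0],[-0.5,0,0,0,0,0,0],[0,0,0,0,0,0,0],[0,0,0,0,0,0,0]],
])

```text
t: 28.5
ee_pos: [0.4265, 0.1225, 0.2645]
orientation: [0.0, 1.0, -0.024, 0.0]
contact_force: [0.6, -0.2, -0.8]
gripper_width: 0.999
finger_force: 0.0
```

```bash
python3 - <<'E'
from h import *
o=manip.get_obs();im=manip.capture("wrist");print(o["ee_pos"],o["contact_force"])
cv2.imwrite("pics/w10.png",im[...,::-1]);C={"wrist":cam("wrist"),"top":cam("top")}
manip.capture("top")
for k,Q,x0,f in(("clip_box",box(.064,.003,.045),(.463,.123),1),("pin_tin",cyl(.02,.003,.039),(.472,-.128),0),("note_cube",box(.052,.003,.043),(.434,-.002),1),("glue_bottle",np.vstack([cyl(.02,.003,.127),cyl(.011,.133,.159)]),(.595,.021),0)):
  for n in C:
    for d in manip.trace(n,k)[:3]:
      r=fit([(C[n],d["region"].astype(float))],Q,x0,f)
      if r[3]>.1: print(k,n,d["score"],np.round(r,4))
E
```

```text
[0.42652738 0.12249531 0.26446582] [ 0.57319884 -0.21011984 -0.78055231]
clip_box wrist 0.96 [ 0.4633  0.1227 -0.0284  0.9413]
pin_tin wrist 0.9 [ 0.4727 -0.1271 -0.0064  0.8821]
pin_tin top 0.5 [ 0.4742 -0.1268  0.1418  0.8315]
pin_tin top 0.45 [ 0.5001 -0.1041 -0.2286  0.2094]
note_cube wrist 0.94 [ 0.4324 -0.0023  0.5605  0.9426]
note_cube top 0.59 [ 0.4338 -0.0034  2.1338  0.6709]
glue_bottle wrist 0.72 [0.5952 0.0207 0.3001 0.945 ]
glue_bottle top 0.82 [0.5939 0.0227 0.1332 0.887 ]
```

View pics/w10.png

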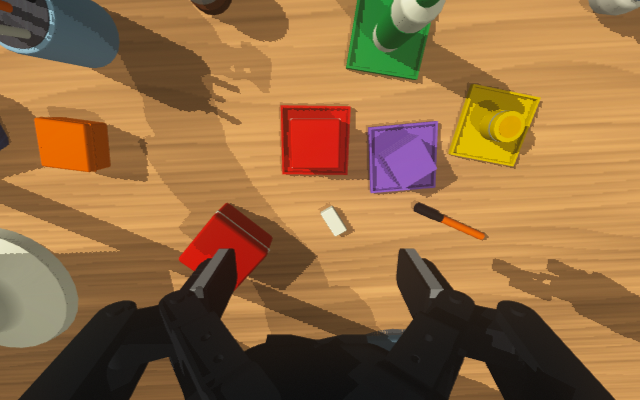

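All four stand centred in their trays: box (316,140), cube (405,160), tin (505,125), bottle (390,30). The gripper is clear of everything, so I'm handing in.

```bash
python3 -c "
from bench import manip
print(manip.sign_off())"
```

```text
the job is handed in; nothing more can be done
None
```

The job is handed in: the final camera check showed the glue bottle, pin tin, note cube and clip box upright and released, each within about 3 mm of its tray's middle, with the bunny and pen cup not touched as far as I could see; the hand-in call returned no verdict.

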